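# Set the mill's grind ring to the clip and lock it

### The job

Set the grind on the low bench mill: push the ring's lever gently round its arc until the lever stands right over the little clip on the scale, then gently push the lock tab all the way in so the setting stays. Only push with the fingertips: nothing is gripped or lifted, the clip stays where it is on the scale, and the things standing round the mill are left alone.

Things in the scene. Friction and masses are not known exactly. Their poses are not given: they have to be found in the camera images.
- mill: Low aluminium bench mill, fixed to the table, its hopper taken off. Origin on its vertical axis at table height. A black scale disc, 200 mm across, has its top at 70 mm height; white marks every 0.2 rad on its front edge. A knurled steel ring, 124 mm across, turns on it (top at 100 mm height). At yaw 0 the middle of the scale points to -x of the mill's frame (to the robot); a motor housing 55 mm high reaches from the axis to 126 mm on its +x side.
- ring (a joint): Angle (rad) of the ring with its lever, -1.3 to 1.3. At angle a the lever points from the mill's axis along (-cos a, -sin a) in the mill's frame; it grows counter-clockwise seen from above. The ring starts near its negative end. It turns with light friction (about 2.5 N at the lever's post) and stays where it is left.
- rider (a joint): Angle (rad) of the clip on the scale, by the same zero and direction as the ring: the lever stands over the clip when both angles are equal. The clip is held by stiff friction.
- lock (a joint): Travel (m) of the slide lock: 0 as it starts, outside (open), 0.012 pushed fully in against its stop. Friction about 2 N; it stays where it is left. It presses on nothing that moves the ring.
- lever_post (a point): Point on the axis of the upright black post at the end of the ring's lever, 120 mm above the table. The post is 12 mm thick, 118 mm from the mill's axis, and stands from the 8 mm wide flat steel lever bar (top at 97 mm height) up to a ball end 18 mm across with its top at 147 mm height. Its axes are the ring's: x points from the post to the mill's axis.
- rider_clip (a point): Middle of the top of the small plain steel clip that straddles the scale's rim, 100 mm from the mill's axis, 84 mm above the table. The clip is 14 mm wide along the rim and reaches 108 mm from the axis; the lever bar passes 6 mm over it. Its x axis points to the mill's axis.
- lock_tab (a point): Middle of the ribbed outer face of the black upright lock tab, 103 mm above the table. The tab is 30 mm wide, 8 mm thick, from 71 to 113 mm height. The outer face is 110 mm from the mill's axis when open and 98 mm when locked; it stands at scale angle -2.0 (beyond the ring's negative end). Its x axis points to the mill's axis, which is the way to push.
- spice_pot_1: Small glass pot with steel lid, 58 mm wide, 61 mm high, standing loose by the mill; leave alone. Origin under its centre.
- jigger_large: Steel double-ended jigger, 46 mm wide, 77 mm high, standing loose; leave alone. Origin under its centre.
- jam_mango: Small jar with lid, 70 mm wide, 70 mm high, standing loose; leave alone. Origin under its centre.
- spice_shaker: Glass shaker with chromed cap, 44 mm wide, 72 mm high, standing loose; leave alone. Origin under its centre.
- measuring_cup_b: Frosted measuring cup with handle, 51 x 70 mm, 69 mm high, standing loose behind the mill; leave alone. Origin under its centre.
- marker_a: Marker pen, 135 mm long, 16 mm thick, lying loose; leave alone. Origin under its centre.

How it is judged:
On the way, in this order (a step that is already met when the one before it is completed fails the run):
1. the lever stands over the clip while the lock is still open (angle between the x axis of lever_post and the x axis of rider_clip, either way round below 0.06 rad and value of joint lock below 0.004 m and velocity of joint ring between -0.05 and 0.05 rad/s), for 0.2 s.
2. the lock tab is pushed in (value of joint lock above 0.0095 m), for 0.2 s.
At the end, for the whole second after the job is handed in: The lever rests within 0.06 rad of the clip (6 mm at the clip) and the lock tab is at least 9.5 of its 12 mm in (angle between the x axis of lever_post and the x axis of rider_clip, either way round below 0.06 rad and value of joint lock above 0.0095 m and velocity of joint ring between -0.03 and 0.03 rad/s); the robot touches nothing.
It fails at once if the clip was moved along the scale (over 4 mm) (distance of rider_clip from where it was at the start of the episode above 0.004 m).
It fails at once if the lever or the lock tab was pinched or pushed hard (over 35 N) (contact force between the fingers and mill above 35 N).
It fails at once if a thing standing by the mill was shifted, lifted or carried (over 20 mm) (distance of any of spice_pot_1, jigger_large, jam_mango, spice_shaker, measuring_cup_b, marker_a from where it was at the start of the episode above 0.02 m).
It also fails if it takes over 51 s, if anything falls off the work surface, if the arm or the gripper's body presses on something with over 40 N, if the wrist force passes 120 N, or if a joint passes its speed limit or range.

### The arm

A 6-joint arm with a two-finger parallel gripper is mounted at the origin on a cart in front of the work surface, level with it; the furniture and walls round the work are solid. World frame = base frame: x ahead of the robot, y to its left, z up, the work surface at z = 0. Lengths are in m, angles in rad, forces in N, time in s.
With the tool pointing down it reaches from about 0.35 to 0.85 m from the base axis. Payload 8.1 kg.
Tool frame: the origin (TCP) lies between the finger pads; the fingertips stand tips_ahead ahead of it and the grasp point (between the pads) lies 8 mm behind it (tips_ahead is the distance from the TCP to the fingertips, in m); z points along the fingers, x is the direction in which the jaws open and shut, and the axes are right-handed (so a half turn about z gives the same grasp; the last joint's range is limited). The gripper opens to 93 mm and grips with 3 to 60 N. Pads are 15 mm wide; open, the fingers measure 128 mm over their backs; the gripper's body (75 mm by 188 mm) begins 65 mm behind the grasp point.
Start: joints at [1.185, 0.13, 1.488, -0, 1.523, -0.085], TCP at [0.178, 0.573, 0.23] pointing down, gripper open.
Joint ranges: [-2.96, 2.96], [-0.89, 2.26], [0.02, 2.5], [-1.34, 4.48], [0, 2.73], [-2.66, 2.66]. Speed limits (rad/s): [2.39, 2.39, 2.79, 3.14, 3.14, 3.14].

### API

Orientations are given as a rotation vector (axis times angle).
In Python, from plant import * gives the robot as it stands.
- The arm moves only by the tool play_rows, never from a script. Its argument "increments" is a list that holds one entry, the list of rows, each a list of 4 numbers: the shift along the tool's x, y, z in cm, then the turn about the tool's z in rad. A call has 1 to 5 rows; each row is the pose to reach, as a shift and turn from the pose measured when the call began, along the tool's axes at that moment; what a row does not reach only later rows make up. A row lasts 1/10 s, in which the tool goes at most 50 mm and 8.59 degrees, less where a joint would pass 70% of its speed; a pose out of reach is approached as far as the arm can. A call with a gripper value outside its range is refused whole. "jaw" is the finger opening in cm, from 0 to 9.3, set as the call begins (left out, the last holds). The fingers move at their own pace and stop on an object; "squeeze" is the grip in N (left out, the last holds). Time passes only in rows, so rows that repeat a pose let the fingers close. It gives the time, the measured TCP pose, the force and the opening at its end, in the units of the state.
- read_state(): the state, without advancing time (a new reading comes with each control period).
- read_camera(name): name is "scene" or "top"; returns (picture, depth): 480x640x3 uint8, blue, green, red; 480x640 float32, m along the optical axis (not along the pixel's ray), 0 where there is no reading.
- camera_params(name): a dict with "K" (3x3 intrinsics, pixels), "k1" (the pictures are not rectified: a ray, as slopes to the right and down, at radius r is drawn at 1 + k1 r^2 times it, then the intrinsics apply), "eye" and "orientation" of the camera in the world. Camera axes: x right, y up, looking along -z (the intrinsics and any distortion apply to the point x, -y, -z); pixel columns grow to the right and rows downward; lengths in m; the calibration is good to about 2 mm. A picture is of the moment at which its call begins. camera_params takes no time and is no camera call.
- close_job(): hands the job in, once; it reports no verdict.
The state is a dict: "t": time; "q": joint angles; "dq": joint speeds; "joint_torque": joint torques, N m; "tool_pos": TCP position; "orientation": TCP orientation; "force": force on the tool from outside, world axes, zero at the start; "wrist_torque": the same for the moment, N m; "opening": finger opening in m.
Only numpy, scipy, OpenCV 4.12 (cv2) and the standard library are available. Lean on these libraries where they do the work, as an engineer would, in place of code of your own. Each camera call takes 0.05 s, during which the arm holds its last target.

## Working session

There is one attempt and no reset: what is moved stays moved. The work goes in short steps, Python scripts to look and compute and a tool call to move; the robot and the scene stay as the last step left them, time stands still between calls to the robot, and variables do not carry over. Pictures are saved under pics/ and viewed, and the job is handed in when it is done.

Besides the shell and the picture viewer there is one more tool, called after "Call:" as name([rows], argument=value, ...), one row to a line, values as JSON. play_rows: Moves the arm, as the interface text tells. Its arguments: {"type":"object","properties":{"increments":{"type":"array"},"jaw":{"type":"number"},"squeeze":{"type":"number"}},"required":["increments"]}

```bash
ls; mkdir -p pics
python3 - <<'E'
from plant import *
import cv2
s=read_state();print({k:s[k] for k in s})
for n in("scene","top"):
    p,d=read_camera(n);cv2.imwrite(f"pics/{n}0.png",p);c=camera_params(n);print(n,c)
    import numpy as np; np.save(f"d_{n}.npy",d); np.save(f"p_{n}.npy",p)
E
```

```text
pics
{'t': 0.0, 'q': array([ 1.18458966e+00,  1.31179072e-01,  1.48926930e+00,  2.51724681e-05,
        1.52297804e+00, -8.53950401e-02]), 'dq': array([-0.00106855,  0.00080002, -0.00161922,  0.00057239,  0.00154892,
       -0.00096414]), 'joint_torque': array([ 9.73229871e-04, -5.59833598e+01, -4.91773081e+01,  7.66668445e-02,
        3.50260839e-02, -1.80628376e-04]), 'tool_pos': array([0.17753991, 0.57256545, 0.22858221]), 'orientation': array([ 2.52846806e+00,  1.86294519e+00, -2.47615711e-03]), 'force': array([ 0.24173897, -0.87603039,  0.68700422]), 'wrist_torque': array([ 0.03980709,  0.00340943, -0.01452516]), 'opening': 0.09274626613433555}
scene {'K': array([[581.12271068,   0.        , 312.14537445],
       [  0.        , 581.12271068, 233.07492607],
       [  0.        ,   0.        ,   1.        ]]), 'k1': -0.10281376428009688, 'eye': array([ 0.07735838, -1.23210418,  0.63717578]), 'orientation': array([ 1.15180699, -0.24309495, -0.41312786])}
top {'K': array([[540.41553169,   0.        , 313.67730118],
       [  0.        , 540.41553169, 234.92040216],
       [  0.        ,   0.        ,   1.        ]]), 'k1': -0.05661484949761762, 'eye': array([ 0.43052267, -0.0817325 ,  1.3814063 ]), 'orientation': array([ 0.14249092, -0.12018741, -1.59487423])}
```

View pics/scene0.png

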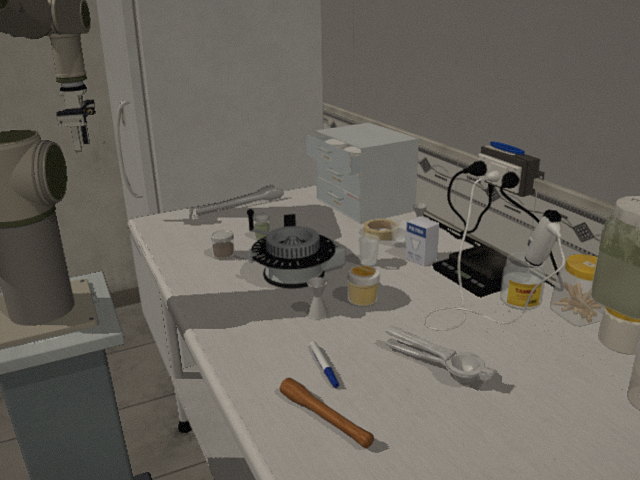

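View pics/top0.png

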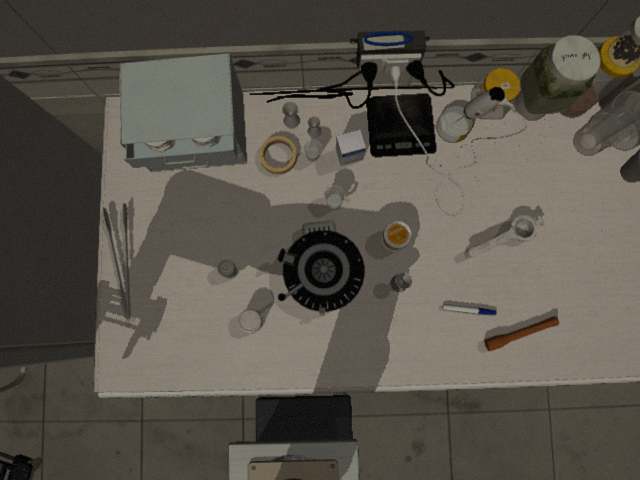

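Run:
```python
import cv2,numpy as np
p=np.load("p_top.npy");c=p[205:345,210:430];c=cv2.resize(c,None,fx=3.6,fy=3.6,interpolation=cv2.INTER_CUBIC)
c=np.clip(255*(c/255.)**.6,0,255).astype('uint8');cv2.imwrite("pics/top_c.png",c)
p=np.load("p_scene.npy");c=p[190:330,200:400];c=cv2.resize(c,None,fx=4,fy=4,interpolation=cv2.INTER_CUBIC)
c=np.clip(255*(c/255.)**.6,0,255).astype('uint8');cv2.imwrite("pics/scene_c.png",c)
```

```text
(no output)
```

View pics/top_c.png

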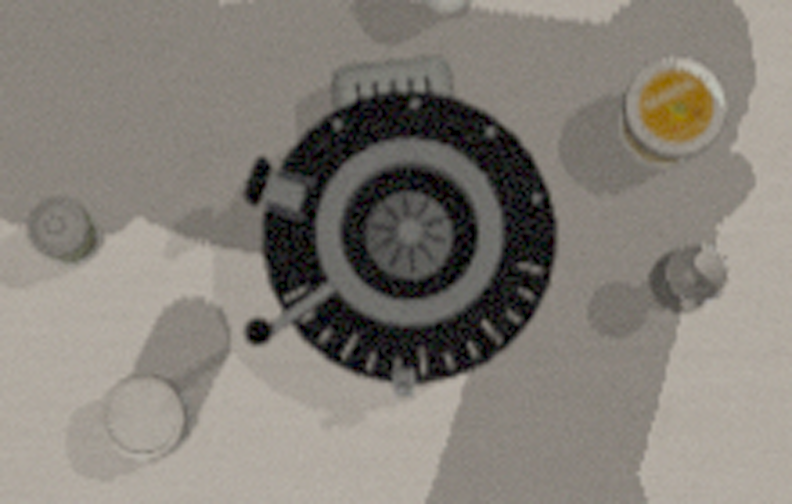

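View pics/scene_c.png

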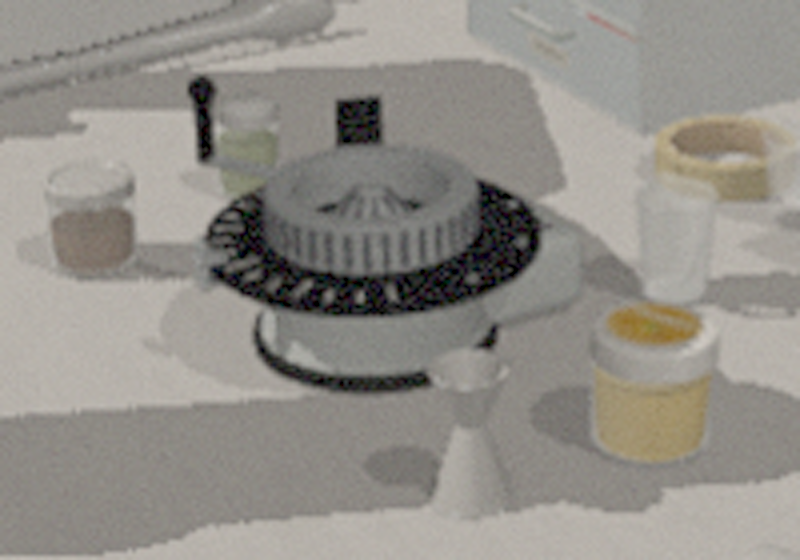

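```bash
cat > h.py <<'E'
import numpy as np,cv2
from scipy.spatial.transform import Rotation as R
from plant import camera_params
def px2w(n,uv,z):
    c=camera_params(n);K=c["K"];uv=np.atleast_2d(np.float64(uv))
    n_=cv2.undistortPoints(uv[:,None],K,np.array([c["k1"],0,0,0.]))[:,0]
    d=np.c_[n_[:,0],-n_[:,1],-np.ones(len(n_))]@R.from_rotvec(c["orientation"]).as_matrix().T
    t=(z-c["eye"][2])/d[:,2];return c["eye"]+d*t[:,None]
def w2px(n,X):
    c=camera_params(n);q=(np.atleast_2d(X)-c["eye"])@R.from_rotvec(c["orientation"]).as_matrix()
    q=q*[1,-1,-1];return cv2.projectPoints(q,np.zeros(3),np.zeros(3),c["K"],np.array([c["k1"],0,0,0.]))[0][:,0]
E
python3 - <<'E'
from h import *
p=np.load("p_top.npy");
f=lambda u,v:(210+(u+.5)/3.6-.5,205+(v+.5)/3.6-.5)
# scale disc: black mask, largest contour's fit circle
m=(p.max(2)<45).astype('uint8');m[:200]=0;m[350:]=0;m[:,:270]=0;m[:,380:]=0
m=cv2.morphologyEx(m,cv2.MORPH_OPEN,np.ones((5,5)))
m=cv2.morphologyEx(m,cv2.MORPH_CLOSE,np.ones((5,5)))
cs,_=cv2.findContours(m,cv2.RETR_EXTERNAL,cv2.CHAIN_APPROX_NONE);c=max(cs,key=cv2.contourArea)[:,0]
w=px2w("top",c,.07)[:,:2]
from scipy.optimize import least_squares
r=least_squares(lambda x:np.hypot(*(w-x[:2]).T)-x[2],[.45,0,.1],loss='soft_l1',f_scale=.001);print("disc",r.x, np.median(abs(r.fun)))
C=r.x[:2]
for nm,uv,z in[("ball",(258,330),.138),("clip",(403,378),.084),("clipouter",(403,396),.08),("tab",(258,182),.113),("tabA",(264,158),.113),("tabB",(250,203),.113),("pot?",(62,228),.06),("pot2",(145,417),.06),("jig",(700,275),.077),("leverin",(330,290),.097)]:
    P=px2w("top",f(*uv),z)[0];v=P[:2]-C;print(nm,P.round(4),np.hypot(*v).round(4),"worldang(-x zero)",np.arctan2(-v[1],-v[0]).round(3))
for z in(.1,):
    print("ringc",px2w("top",f(410,232),z))
# scene view ball & disc check
print(px2w("scene",(200+202/4,190+90/4),.138), px2w("scene",(200+208/4,190+255/4),.084))
E
```

```text
disc [ 0.5657587  -0.08793794  0.09581238] 0.0020576140060901277
ball [0.4993 0.0111 0.138 ] 0.1193 worldang(-x zero) -0.98
clip [ 0.468  -0.0803  0.084 ] 0.098 worldang(-x zero) -0.078
clipouter [ 0.4563 -0.0799  0.08  ] 0.1097 worldang(-x zero) -0.073
tab [0.5977 0.0113 0.113 ] 0.1043 worldang(-x zero) -1.882
tabA [0.6135 0.0071 0.113 ] 0.1064 worldang(-x zero) -2.036
tabB [0.5839 0.0168 0.113 ] 0.1063 worldang(-x zero) -1.743
pot? [0.5767 0.1502 0.06  ] 0.2384 worldang(-x zero) -1.617
pot2 [0.4472 0.0942 0.06  ] 0.2173 worldang(-x zero) -0.994
jig [ 0.531  -0.2811  0.077 ] 0.1963 worldang(-x zero) 1.393
leverin [ 0.5266 -0.0338  0.097 ] 0.0668 worldang(-x zero) -0.944
ringc [[ 0.56318711 -0.08769191  0.1       ]]
[[0.50294355 0.01116393 0.138     ]] [[ 0.4612695  -0.10095516  0.084     ]]
```

Run:
```python
from h import *
from scipy.optimize import least_squares
p=np.load("p_top.npy");g=cv2.GaussianBlur(p,(0,0),.7).max(2).astype(float)
def rad(C0,z,r0,r1,sel):
    pts=[]
    for a in np.arange(-np.pi,np.pi,.04):
        if not sel(a):continue
        rr=np.arange(r0,r1,.0005);X=np.c_[C0[0]-rr*np.cos(a),C0[1]-rr*np.sin(a),0*rr+z]
        uv=w2px("top",X).astype(np.float32);v=cv2.remap(g.astype(np.float32),uv[:,0],uv[:,1],cv2.INTER_LINEAR).ravel()
        d=np.gradient(cv2.GaussianBlur(v[:,None],(1,9),2).ravel());i=np.argmax(abs(d));pts.append(X[i,:2])
    w=np.array(pts);r=least_squares(lambda x:np.hypot(*(w-x[:2]).T)-x[2],[*C0,.1],loss='soft_l1',f_scale=.001)
    return r.x,np.median(abs(r.fun))
C=np.array([.564,-.088])
for _ in range(2):
    x=rad(C,.07,.09,.11,lambda a:a>.2 and a<1.9 or -.75<a<-.2);print("disc",x);
    y=rad(C,.1,.053,.07,lambda a:not(-1.3<a<-.6));print("ring",y);C=(x[0][:2]+y[0][:2])/2
print(C)
f=lambda u,v:(210+(u+.5)/3.6-.5,205+(v+.5)/3.6-.5)
for nm,uv,z in[("ball",(258,330),.138),("clip",(403,378),.084),("clipouter",(403,394),.08),("tabtop",(258,182),.113)]:
    P=px2w("top",f(*uv),z)[0];v=P[:2]-C;print(nm,P.round(4),np.hypot(*v).round(4),np.arctan2(-v[1],-v[0]).round(3))
# zoom of clip
c=p[290:325,280:345];c=cv2.resize(c,None,fx=12,fy=12,interpolation=cv2.INTER_CUBIC);cv2.imwrite("pics/clip.png",np.clip(255*(c/255.)**.6,0,255).astype('uint8'))
```

```text
disc (array([ 0.56430661, -0.08685508,  0.0995776 ]), np.float64(0.0001918001795104124))
ring (array([ 0.56405747, -0.08691994,  0.06188123]), np.float64(0.0002530825248504287))
disc (array([ 0.56424488, -0.08694924,  0.09949225]), np.float64(9.035545432119207e-05))
ring (array([ 0.564057  , -0.08698423,  0.06187775]), np.float64(0.00024308259201346466))
[ 0.56415094 -0.08696673]
ball [0.4993 0.0111 0.138 ] 0.1176 -0.987
clip [ 0.468  -0.0803  0.084 ] 0.0963 -0.07
clipouter [ 0.4576 -0.08    0.08  ] 0.1067 -0.066
tabtop [0.5977 0.0113 0.113 ] 0.1039 -1.899
```

View pics/clip.png

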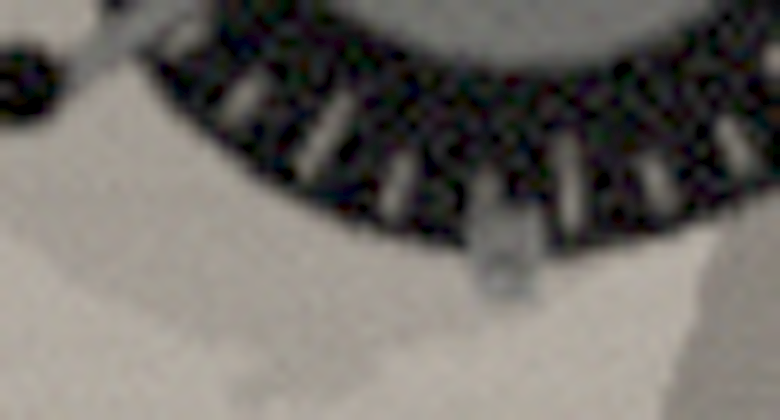

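Run:
```python
import plant;print([n for n in dir(plant) if n[0]!='_'],getattr(plant,'tips_ahead',None))
```

```text
['IKError', 'camera_params', 'close_job', 'read_camera', 'read_state', 'tips_ahead'] 0.011
```

Call:
play_rows([
  [[0,0,0,0.1],[0,0,0,0.2]],
], jaw=0)

```text
t: 0.3
tool_pos: [0.1774, 0.5722, 0.2279]
orientation: [2.704, 1.596, -0.004]
force: [0.3, -0.1, -0.0]
opening: 0.0813
```

```bash
cat >> h.py <<'E'
from plant import read_state
def go(P,yaw):
    s=read_state();M=R.from_rotvec(s["orientation"]).as_matrix()
    y=np.arctan2(M[1,0],M[0,0]);d=M.T@(np.array(P)-s["tool_pos"])*100
    t=-(yaw-y);t=(t+np.pi)%(2*np.pi)-np.pi
    return d.round(2),round(t,3)
def st():
    s=read_state();M=R.from_rotvec(s["orientation"]).as_matrix()
    print("t",round(s["t"],2),s["tool_pos"].round(4),"yaw",np.arctan2(M[1,0],M[0,0]).round(3),"F",s["force"].round(1),"op",s["opening"].round(4),"q",s["q"].round(2))
E
python3 -c "
from h import *
st();print(go([.528,.031,.23],-.99))"
```

```text
Traceback (most recent call last):
  File "h.py", line 20, in st
    print("t",round(s["t"],2),s["tool_pos"].round(4),"yaw",np.arctan2(M[1,0],M[0,0]).round(3),"F",s["force"].round(1),"op",s["opening"].round(4),"q",s["q"].round(2))
                                                                                                                           ^^^^^^^^^^^^^^^^^^
AttributeError: 'float' object has no attribute 'round'
```

```bash
sed -i 's/s\["opening"\].round(4)/round(s["opening"],4)/' h.py
python3 -c "
from h import *
st();print(go([.528,.031,.23],-.99))"
```

```text
t 0.3 [0.1774 0.5722 0.2279] yaw 1.066 F [ 0.3 -0.1 -0. ] op 0.0813 q [ 1.18  0.13  1.49 -0.    1.52  0.12]
(array([-30.42,  56.86,  -0.1 ]), np.float64(2.056))
```

Call:
play_rows([
  [[-2,3.7,0,0.13],[-4,7.4,0,0.26],[-6,11.1,0,0.39],[-8,14.8,0,0.52],[-10,18.5,0,0.65]],
])

```text
t: 0.8
tool_pos: [0.2913, 0.3936, 0.2278]
orientation: [3.073, 0.641, -0.003]
force: [-0.1, 0.4, 0.5]
opening: 0.0412
```

```bash
python3 -c "
from h import *
st();print(go([.528,.031,.23],-.99))"
```

```text
t 0.8 [0.2913 0.3936 0.2278] yaw 0.411 F [-0.1  0.4  0.5] op 0.0412 q [ 0.83 -0.17  1.79 -0.    1.53  0.42]
(array([ 7.2 , 42.7 , -0.13]), np.float64(1.401))
```

Call:
play_rows([
  [[0.7,4.2,0,0.14],[1.4,8.4,0,0.28],[2.1,12.6,0,0.42],[2.8,16.8,0,0.56],[3.5,21,0,0.7]],
])

```text
t: 1.3
tool_pos: [0.4078, 0.2134, 0.228]
orientation: [3.104, -0.46, -0.002]
force: [0.8, 1.4, -1.2]
opening: 0.0021
```

```bash
python3 -c "
from h import *
st();print(go([.528,.031,.2],-.99))"
```

```text
t 1.3 [0.4078 0.2134 0.228 ] yaw -0.295 F [ 0.8  1.4 -1.2] op 0.0021 q [ 0.37 -0.25  1.86 -0.    1.54  0.67]
(array([16.8 , 13.96,  2.84]), np.float64(0.695))
```

Call:
play_rows([
  [[3.4,2.8,0,0.14],[6.8,5.6,0,0.28],[10.1,8.4,0,0.42],[13.5,11.2,0,0.56],[16.8,14,0,0.695]],
])

```text
t: 1.8
tool_pos: [0.5284, 0.0289, 0.228]
orientation: [2.757, -1.498, -0.001]
force: [1.2, 0.8, -0.3]
opening: 0.0006
```

```bash
python3 -c "
from h import *
st();print(go([.528,.031,.123],-.987))"
```

```text
t 1.8 [0.5284 0.0289 0.228 ] yaw -0.996 F [ 1.2  0.8 -0.3] op 0.0006 q [-0.04 -0.06  1.68 -0.    1.52  0.96]
(array([-0.21, -0.12, 10.5 ]), np.float64(-0.009))
```

Call:
play_rows([
  [[-0.2,-0.2,2.5,0],[-0.2,-0.2,5,0],[-0.2,-0.2,7.5,0],[-0.2,-0.2,9.5,0],[-0.2,-0.2,10.5,0]],
])

```text
t: 2.3
tool_pos: [0.5271, 0.0313, 0.1203]
orientation: [2.755, -1.497, -0.006]
force: [-1.1, -0.2, -0.4]
opening: 0.0004
```

```bash
python3 -c "
from h import *
from plant import read_camera
p,d=read_camera('scene');c=cv2.resize(p[150:300,180:380],None,fx=4,fy=4,interpolation=cv2.INTER_CUBIC);cv2.imwrite('pics/s1.png',np.clip(255*(c/255.)**.6,0,255).astype('uint8'))
st()
C=np.array([.5641,-.087])
for a in np.arange(-.987,-.0,.1):
  for g in(.0165,): print(round(a,3),(C+.118*np.array([-np.cos(a),-np.sin(a)])-g*np.array([np.sin(a),-np.cos(a)])).round(4),'yaw',round(a,3))
print(go([.5128,.0205,.123],-.987))"
```

```text
t 2.35 [0.5267 0.0314 0.1195] yaw -0.996 F [ 0.1 -0.1 -1.2] op 0.0006 q [-0.04  0.02  1.81 -0.    1.32  0.96]
-0.987 [0.5128 0.0206] yaw -0.987
-0.887 [0.5023 0.0149] yaw -0.887
-0.787 [0.4925 0.0082] yaw -0.787
-0.687 [0.4833 0.0006] yaw -0.687
-0.587 [ 0.475  -0.0079] yaw -0.587
-0.487 [ 0.4675 -0.0172] yaw -0.487
-0.387 [ 0.4611 -0.0272] yaw -0.387
-0.287 [ 0.4556 -0.0378] yaw -0.287
-0.187 [ 0.4512 -0.0489] yaw -0.187
-0.087 [ 0.448  -0.0603] yaw -0.087
(array([ 0.16,  1.76, -0.33]), np.float64(-0.009))
```

View pics/s1.png

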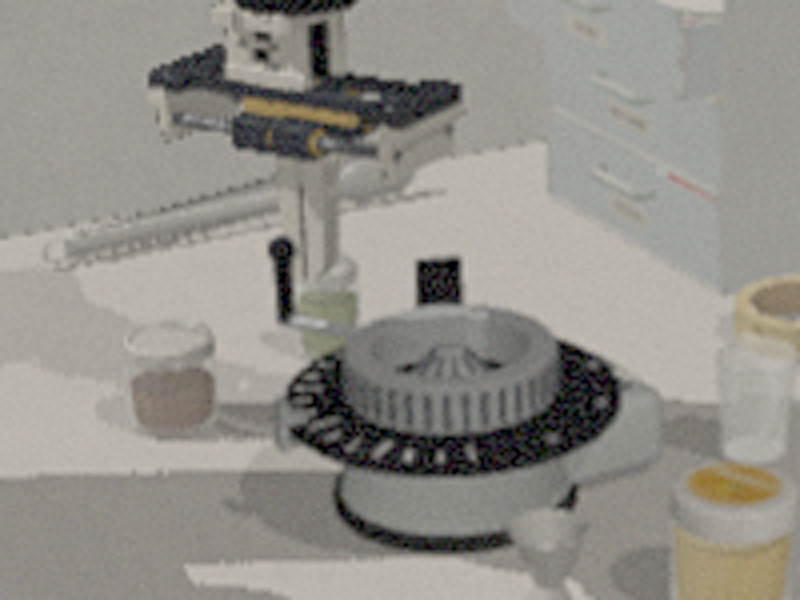

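Call:
play_rows([
  [[0.1,0.6,-0.2,0],[0.15,1.1,-0.3,0],[0.15,1.4,-0.3,0],[0.15,1.6,-0.3,0],[0.15,1.8,-0.3,0]],
])

```text
t: 2.85
tool_pos: [0.5132, 0.0203, 0.1238]
orientation: [2.756, -1.498, -0.004]
force: [2.4, 1.8, 1.9]
opening: 0.0006
```

```bash
cat > n.py <<'E'
import sys
from h import *
st();C=np.array([.5641,-.087]);g=float(sys.argv[1])
for a in map(float,sys.argv[2:]):
    P=C+.118*np.array([-np.cos(a),-np.sin(a)])-g*np.array([np.sin(a),-np.cos(a)]);print(a,*go([*P,.123],a))
E
python3 n.py .0165 -.987 -.96 -.93 -.9 -.87 -.84
```

```text
t 2.85 [0.5132 0.0203 0.1238] yaw -0.996 F [2.4 1.8 1.9] op 0.0006 q [-0.06 -0.02  1.84 -0.    1.32  0.94]
-0.987 [-0.04  0.02  0.08] -0.009
-0.96 [-0.08  0.33  0.08] -0.036
-0.93 [-0.11  0.69  0.08] -0.066
-0.9 [-0.13  1.05  0.08] -0.096
-0.87 [-0.14  1.4   0.08] -0.126
-0.84 [-0.14  1.76  0.09] -0.156
```

Call:
play_rows([
  [[-0.08,0.3,0,-0.035],[-0.11,0.65,0,-0.065],[-0.13,1,0,-0.095],[-0.14,1.35,0,-0.125],[-0.14,1.7,0,-0.155]],
])

```text
t: 3.35
tool_pos: [0.4987, 0.0123, 0.1244]
orientation: [2.866, -1.279, -0.002]
force: [1.5, 1.0, -0.7]
opening: 0.0006
```

```bash
python3 n.py .0165 -.84 -.81 -.78 -.75 -.72 -.69 -.66
```

```text
t 3.35 [0.4987 0.0123 0.1244] yaw -0.839 F [ 1.5  1.  -0.7] op 0.0006 q [-0.08 -0.07  1.88 -0.    1.33  0.76]
-0.84 [-0.04  0.11  0.14] 0.001
-0.81 [-0.08  0.46  0.15] -0.029
-0.78 [-0.12  0.82  0.15] -0.059
-0.75 [-0.14  1.18  0.15] -0.089
-0.72 [-0.15  1.53  0.15] -0.119
-0.69 [-0.15  1.89  0.15] -0.149
-0.66 [-0.15  2.25  0.15] -0.179
```

Good light contact; continue the same way.

Call:
play_rows([
  [[-0.08,0.4,0.1,-0.03],[-0.12,0.8,0.1,-0.06],[-0.14,1.2,0.1,-0.09],[-0.15,1.6,0.1,-0.12],[-0.15,2,0.1,-0.16]],
])

```text
t: 3.85
tool_pos: [0.4834, 0.0002, 0.1242]
orientation: [2.961, -1.044, -0.0]
force: [2.3, 0.6, 1.1]
opening: 0.0003
```

```bash
python3 n.py .0165 -.69 -.66 -.63 -.6 -.57 -.54 -.51 -.48
```

```text
t 3.85 [4.834e-01 2.000e-04 1.242e-01] yaw -0.678 F [2.3 0.6 1.1] op 0.0003 q [-0.1  -0.11  1.93 -0.    1.33  0.57]
-0.69 [-0.02 -0.06  0.12] 0.012
-0.66 [-0.07  0.29  0.12] -0.018
-0.63 [-0.11  0.65  0.12] -0.048
-0.6 [-0.14  1.01  0.13] -0.078
-0.57 [-0.15  1.36  0.13] -0.108
-0.54 [-0.16  1.72  0.13] -0.138
-0.51 [-0.15  2.08  0.13] -0.168
-0.48 [-0.14  2.43  0.13] -0.198
```

Call:
play_rows([
  [[-0.08,0.4,0.1,-0.03],[-0.12,0.8,0.1,-0.06],[-0.15,1.2,0.1,-0.1],[-0.15,1.6,0.1,-0.13],[-0.15,2,0.1,-0.16]],
])

```text
t: 4.35
tool_pos: [0.4703, -0.0143, 0.124]
orientation: [3.036, -0.802, 0.002]
force: [1.0, 2.1, 1.9]
opening: 0.0008
```

```bash
python3 n.py .0165 -.54 -.51 -.48 -.45 -.42 -.39 -.36 -.33
```

```text
t 4.35 [ 0.4703 -0.0143  0.124 ] yaw -0.516 F [1.  2.1 1.9] op 0.0008 q [-0.14 -0.15  1.96 -0.    1.33  0.38]
-0.54 [-0.01 -0.24  0.1 ] 0.024
-0.51 [-0.06  0.12  0.1 ] -0.006
-0.48 [-0.1   0.47  0.1 ] -0.036
-0.45 [-0.13  0.83  0.1 ] -0.066
-0.42 [-0.15  1.18  0.1 ] -0.096
-0.39 [-0.16  1.54  0.11] -0.126
-0.36 [-0.16  1.9   0.11] -0.156
-0.33 [-0.15  2.26  0.11] -0.186
```

Call:
play_rows([
  [[-0.1,0.4,0.1,-0.03],[-0.13,0.8,0.1,-0.06],[-0.15,1.2,0.1,-0.1],[-0.16,1.6,0.1,-0.13],[-0.16,2,0.1,-0.165]],
])

```text
t: 4.85
tool_pos: [0.4595, -0.0307, 0.1238]
orientation: [3.093, -0.547, 0.004]
force: [0.9, 2.3, 1.3]
opening: 0.0002
```

```bash
python3 n.py .0165 -.36 -.33  -.3 -.27 -.24 -.21 -.18
```

```text
t 4.85 [ 0.4595 -0.0307  0.1238] yaw -0.35 F [0.9 2.3 1.3] op 0.0002 q [-0.18 -0.18  1.99 -0.    1.33  0.17]
-0.36 [-0.03 -0.07  0.08] 0.01
-0.33 [-0.07  0.29  0.08] -0.02
-0.3 [-0.11  0.64  0.08] -0.05
-0.27 [-0.14  1.    0.08] -0.08
-0.24 [-0.15  1.36  0.08] -0.11
-0.21 [-0.16  1.71  0.08] -0.14
-0.18 [-0.15  2.07  0.08] -0.17
```

Go to about -0.20, easing off, then look.

Call:
play_rows([
  [[-0.1,0.4,0.1,-0.03],[-0.13,0.8,0.1,-0.065],[-0.15,1.15,0.1,-0.1],[-0.16,1.4,0.1,-0.12],[-0.16,1.55,0.1,-0.13]],
])

```text
t: 5.35
tool_pos: [0.453, -0.0447, 0.1233]
orientation: [3.122, -0.344, 0.006]
force: [1.0, 2.1, 0.8]
opening: 0.0004
```

```bash
python3 n.py .0165 -.21 -.18 -.15 -.12 -.09 -.07
python3 - <<'E'
from h import *
from plant import read_camera
p,d=read_camera('top');np.save('p2.npy',p);c=cv2.resize(p[265:330,270:360],None,fx=8,fy=8,interpolation=cv2.INTER_CUBIC);cv2.imwrite('pics/t2.png',np.clip(255*(c/255.)**.6,0,255).astype('uint8'))
p,d=read_camera('scene');c=cv2.resize(p[150:300,180:380],None,fx=4,fy=4,interpolation=cv2.INTER_CUBIC);cv2.imwrite('pics/s2.png',np.clip(255*(c/255.)**.6,0,255).astype('uint8'))
E
```

```text
t 5.35 [ 0.453  -0.0447  0.1233] yaw -0.219 F [1.  2.1 0.8] op 0.0004 q [-0.21 -0.2   2.01 -0.    1.33  0.01]
-0.21 [-0.05  0.17  0.03] -0.009
-0.18 [-0.09  0.52  0.03] -0.039
-0.15 [-0.12  0.88  0.03] -0.069
-0.12 [-0.14  1.24  0.03] -0.099
-0.09 [-0.15  1.59  0.03] -0.129
-0.07 [-0.15  1.83  0.03] -0.149
```

View pics/t2.png

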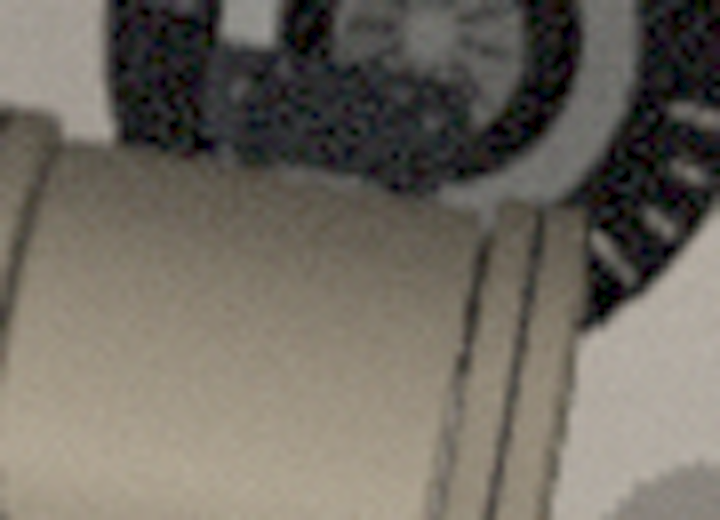

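View pics/s2.png

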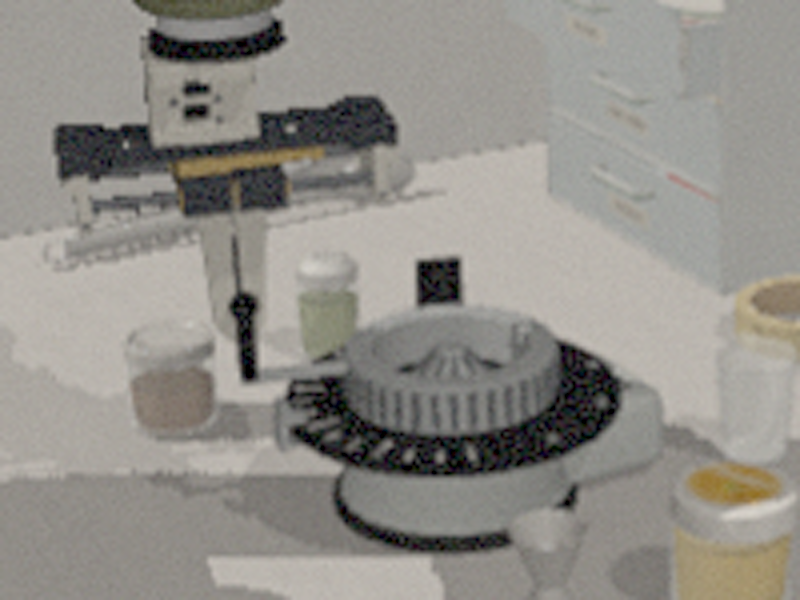

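Run:
```python
from h import *
C=np.array([.5641,-.087])
def ang(u,v):
    P=px2w("scene",(u,v),.138)[0];w=P[:2]-C;return P.round(4),np.hypot(*w).round(4),np.arctan2(-w[1],-w[0]).round(3)
print(ang(200+(202.5)/4-.5,190+(90.5)/4-.5),"start; top says -.987")
print(ang(180+(243.5)/4-.5,150+(303.5)/4-.5))
for a in(-.987,-.24,-.2,-.16): print(a,w2px("scene",[*(C-.118*np.array([np.cos(a),np.sin(a)])),.138]))
```

```text
(array([0.503, 0.014, 0.138]), np.float64(0.118), np.float64(-1.027)) start; top says -.987
(array([ 0.454 , -0.0546,  0.138 ]), np.float64(0.1148), np.float64(-0.286))
-0.987 [[248.94107696 212.74934725]]
-0.24 [[239.12740321 226.37639676]]
-0.2 [[239.37044789 227.14066846]]
-0.16 [[239.69812755 227.90008285]]
```

Call:
play_rows([
  [[-0.09,0.4,0,-0.03],[-0.12,0.8,0,-0.065],[-0.14,1.15,0,-0.1],[-0.15,1.4,0,-0.12],[-0.15,1.6,0,-0.13]],
])

```text
t: 5.95
tool_pos: [0.4479, -0.0601, 0.123]
orientation: [3.137, -0.141, 0.005]
force: [2.2, 1.3, 0.6]
opening: 0.0003
```

```bash
python3 n.py .0165 -.12 -.1 -.09 -.07; python3 n.py .035 -.1;python3 - <<'E'
from h import *
from plant import read_camera
p,d=read_camera('scene');c=cv2.resize(p[150:300,180:380],None,fx=4,fy=4,interpolation=cv2.INTER_CUBIC);cv2.imwrite('pics/s3.png',np.clip(255*(c/255.)**.6,0,255).astype('uint8'))
E
```

```text
t 5.95 [ 0.4479 -0.0601  0.123 ] yaw -0.09 F [2.2 1.3 0.6] op 0.0003 q [-0.25 -0.21  2.01 -0.    1.33 -0.16]
-0.12 [ 0.07 -0.37  0.  ] 0.03
-0.1 [ 0.03 -0.13  0.  ] 0.01
-0.09 [ 0.01 -0.01  0.  ] -0.0
-0.07 [-0.02  0.22  0.  ] -0.02
t 5.95 [ 0.4479 -0.0601  0.123 ] yaw -0.09 F [2.2 1.3 0.6] op 0.0003 q [-0.25 -0.21  2.01 -0.    1.33 -0.16]
-0.1 [ 0.05 -1.98  0.  ] 0.01
```

View pics/s3.png

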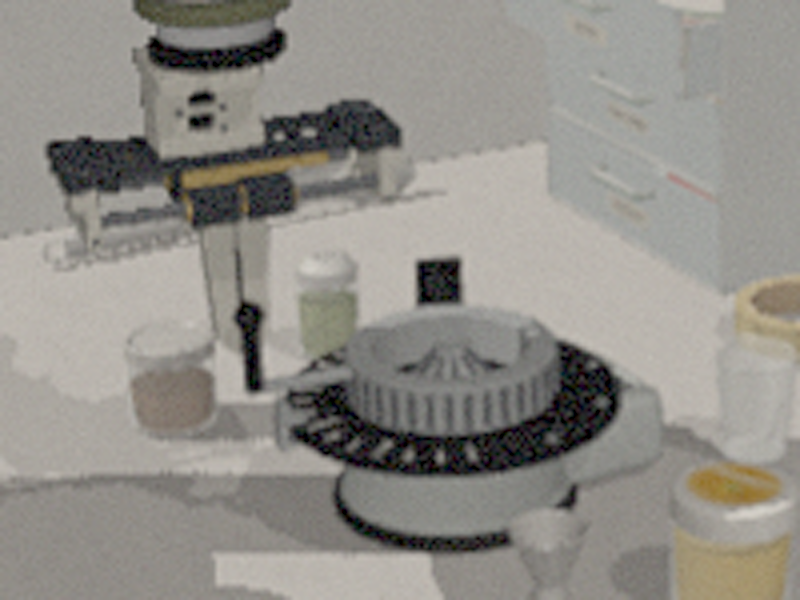

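Call:
play_rows([
  [[0,-0.5,0,0],[0,-1.5,0,0],[0,-3,0,0],[0,-4.5,-2,0],[0,-6,-5,0]],
])

```text
t: 6.5
tool_pos: [0.4512, 0.0009, 0.1713]
orientation: [3.137, -0.142, -0.003]
force: [0.2, -0.0, 0.1]
opening: 0.0006
```

```bash
python3 -c "
from h import *
st();print(go([.612,.055,.18],-.33))
print(go([.60,.14,.18],-.33))"
```

```text
t 6.5 [0.4512 0.0009 0.1713] yaw -0.09 F [ 0.2 -0.   0.1] op 0.0006 q [-0.11 -0.25  1.96 -0.    1.43 -0.02]
(array([15.52, -6.84, -0.91]), np.float64(0.24))
(array([ 13.56, -15.19,  -0.92]), np.float64(0.24))
```

Call:
play_rows([
  [[2,-3,-0.5,0.05],[5,-6.5,-1,0.1],[8,-10,-1,0.15],[11,-13,-1,0.2],[13.5,-15.2,-1,0.24]],
])

```text
t: 7.0
tool_pos: [0.6002, 0.1432, 0.1804]
orientation: [3.097, -0.517, -0.003]
force: [0.2, -1.0, 0.8]
opening: 0.0002
```

Run:
```python
from h import *
from plant import read_camera
st()
p,d=read_camera('top');np.save('p3.npy',p);c=cv2.resize(p[235:335,260:380],None,fx=6,fy=6,interpolation=cv2.INTER_CUBIC);cv2.imwrite('pics/t3.png',np.clip(255*(c/255.)**.6,0,255).astype('uint8'))
st()
```

```text
t 7.0 [0.6002 0.1432 0.1804] yaw -0.331 F [ 0.2 -1.   0.8] op 0.0002 q [ 0.15  0.2   1.5  -0.    1.44  0.48]
t 7.05 [0.6023 0.1451 0.1792] yaw -0.333 F [-5.   0.3  0.6] op 0.0006 q [0.15 0.21 1.49 0.   1.44 0.49]
```

View pics/t3.png

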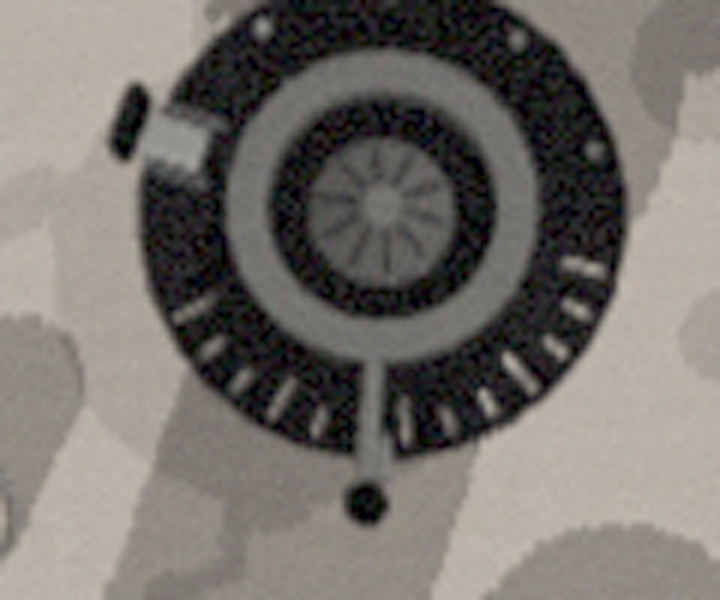

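Run:
```python
from h import *
C=np.array([.5641,-.087]);p=np.load('p3.npy')
f=lambda u,v:(260+(u+.5)/6-.5,235+(v+.5)/6-.5)
for nm,uv,z in[("ball",(366,503),.138),("bar",(370,440),.097),("bar2",(375,370),.097),("tab",(130,122),.113)]:
    P=px2w("top",f(*uv),z)[0];v=P[:2]-C;print(nm,P.round(4),np.hypot(*v).round(4),np.arctan2(-v[1],-v[0]).round(3))
# ball centroid in three frames
for fn,(u0,v0) in(("p_top.npy",(281.5,296.5)),("p3.npy",(320.8,318.6))):
    q=np.load(fn);g=cv2.GaussianBlur(q,(0,0),.8).max(2);y,x=np.mgrid[0:480,0:640];m=(g<60)&(np.hypot(x-u0,y-v0)<5)
    u,v=x[m].mean(),y[m].mean();P=px2w("top",(u,v),.138)[0];w=P[:2]-C;print(fn,m.sum(),u,v,np.hypot(*w),np.arctan2(-w[1],-w[0]))
A=np.load('p_top.npy')[295:330,300:345];B=p[295:330,300:345]
c=cv2.resize(np.hstack([A,B]),None,fx=8,fy=8,interpolation=cv2.INTER_CUBIC);cv2.imwrite('pics/cmp.png',np.clip(255*(c/255.)**.5,0,255).astype('uint8'))
q=np.load('p_top.npy');g=q.mean(2)
for r in range(304,316,1): print(r,g[r,312:332].astype(int))
```

```text
ball [ 0.4467 -0.0775  0.138 ] 0.1178 -0.081
bar [ 0.4717 -0.0796  0.097 ] 0.0927 -0.08
bar2 [ 0.4991 -0.0824  0.097 ] 0.0652 -0.071
tab [0.5983 0.0114 0.113 ] 0.1042 -1.906
p_top.npy 45 281.46666666666664 296.73333333333335 0.11784485075413455 -0.9787812241010327
p3.npy 56 320.55357142857144 318.0 0.1168483906347204 -0.08192513936322345
304 [26 56 26  3  0  5 11 16 29 15  1  1  6  2 23 53 21  5  0 10]
305 [44 45 19  7 13  2  1 29 47 30  0 10  4  9 19 63 30  3  0  8]
306 [66 36 11  3  8 14  0 28 48 27  7 10 12  0 22 73 32  7 14 10]
307 [48 26 11  7 12  7  3 38 42 38 31 27 37 13 20 74 33  7  7  0]
308 [20 13  1  4  4  8 17 39 52 54 52 55 59 21 16 55 28  6  4  1]
309 [29 19 18  3  7  4 17 53 55 63 64 61 65 30  9 22 13 11 11 13]
310 [96 74 66 43 35 26 18 56 62 61 63 59 70 34 13 16 14 21 31 47]
311 [110 105 105  96  92  94  76  69  59  47  47  58  66  54  43  44  61  82
  95 108]
312 [112 113 112 114 112 112 100  82  61  61  58  55  71  95  93  98 103 109
 121 132]
313 [114 111 114 115 115 114 115  92  77  84  72  69  89 111 116 110 120 129
 132 132]
314 [112 110 117 116 112 112 115 104  87  79  72  76  92 115 119 123 129 130
 126 126]
315 [115 110 109 115 110 110 113 112 102  97  95 102 102 115 131 129 127 131
 129 128]
```

View pics/cmp.png

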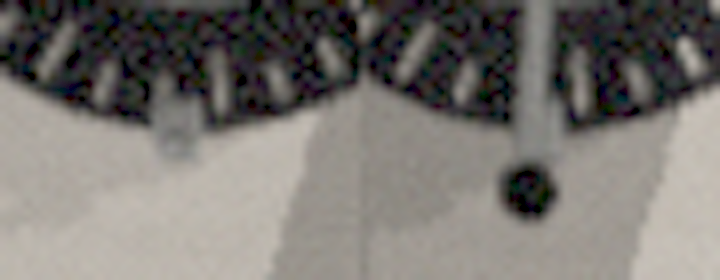

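Run:
```python
from h import *
C=np.array([.5641,-.087])
for uv in((321.7,310),(321.9,310),(322.2,313)):
    P=px2w("top",uv,.082)[0];v=P[:2]-C;print(P.round(4),np.hypot(*v).round(4),np.arctan2(-v[1],-v[0]).round(3))
from h import *
a=-1.902;n=np.array([-np.cos(a),-np.sin(a)]);st()
for r in (.135,.125,.1175,.11,.1055):print(r,*go([*(C+r*n),.1],a+np.pi/2))
```

```text
[ 0.4672 -0.0805  0.082 ] 0.0971 -0.067
[ 0.4672 -0.081   0.082 ] 0.0971 -0.062
[ 0.4601 -0.0815  0.082 ] 0.1041 -0.053
t 7.05 [0.6023 0.1451 0.1792] yaw -0.333 F [-5.   0.3  0.6] op 0.0006 q [0.15 0.21 1.49 0.   1.44 0.49]
0.135 [3.96 9.69 7.91] -0.002
0.125 [ 3.96 10.69  7.91] -0.002
0.1175 [ 3.96 11.44  7.92] -0.002
0.11 [ 3.97 12.19  7.92] -0.002
0.1055 [ 3.97 12.64  7.92] -0.002
```

Call:
play_rows([
  [[1.5,3,0,0],[3,6.5,1.5,0],[3.9,8.5,4,0],[3.9,8.8,6.5,0],[3.9,8.8,7.9,0]],
])

```text
t: 7.55
tool_pos: [0.6086, 0.049, 0.0973]
orientation: [3.097, -0.522, -0.009]
force: [-0.5, -0.4, -1.2]
opening: 0.0004
```

```bash
cat > m.py <<'E'
from h import *
C=np.array([.5641,-.087]);a=-1.902;n=np.array([-np.cos(a),-np.sin(a)]);st();print("r",(read_state()["tool_pos"][:2]-C)@n,"Fn",read_state()["force"][:2]@n)
for r in (.125,.1175,.11,.1055):print(r,*go([*(C+r*n),.1],a+np.pi/2))
E
python3 m.py
```

```text
t 7.55 [0.6086 0.049  0.0973] yaw -0.334 F [-0.5 -0.4 -1.2] op 0.0004 q [-0.    0.26  1.59 -0.    1.3   0.33]
r 0.14308966619431118 Fn -0.5060262850974598
0.125 [ 0.22  1.81 -0.27] -0.003
0.1175 [ 0.22  2.56 -0.26] -0.003
0.11 [ 0.22  3.31 -0.26] -0.003
0.1055 [ 0.22  3.76 -0.26] -0.003
```

Call:
play_rows([
  [[0.2,0.7,-0.2,0],[0.2,1.4,-0.2,0],[0.2,1.9,-0.2,0],[0.2,2.2,-0.2,0],[0.2,2.4,-0.2,0]],
])

```text
t: 8.05
tool_pos: [0.6032, 0.0254, 0.1006]
orientation: [3.097, -0.523, -0.006]
force: [0.1, -0.2, -0.2]
opening: 0.0007
```

```bash
python3 m.py
```

```text
t 8.05 [0.6032 0.0254 0.1006] yaw -0.334 F [ 0.1 -0.2 -0.2] op 0.0007 q [-0.04  0.24  1.61 -0.    1.3   0.29]
r 0.11905427355897223 Fn -0.16478442997287035
0.125 [-0.05 -0.59  0.06] -0.003
0.1175 [-0.04  0.16  0.06] -0.003
0.11 [-0.04  0.91  0.06] -0.003
0.1055 [-0.04  1.36  0.06] -0.003
```

Call:
play_rows([
  [[0,0.15,0,0],[0,0.3,0,0],[0,0.45,0,0],[0,0.6,0,0],[0,0.75,0,0]],
])

```text
t: 8.55
tool_pos: [0.601, 0.0184, 0.1008]
orientation: [3.097, -0.522, -0.005]
force: [1.7, 2.4, 1.8]
opening: 0.0002
```

```bash
python3 m.py
```

```text
t 8.55 [0.601  0.0184 0.1008] yaw -0.334 F [1.7 2.4 1.8] op 0.0002 q [-0.05  0.23  1.62 -0.    1.3   0.28]
r 0.11163527112163885 Fn 2.802018053788891
0.125 [-0.06 -1.34  0.08] -0.003
0.1175 [-0.06 -0.59  0.08] -0.003
0.11 [-0.06  0.16  0.08] -0.003
0.1055 [-0.06  0.61  0.08] -0.003
```

In contact with the tab (about 2.8 N). Continue in small steps to the stop.

Call:
play_rows([
  [[0,0.12,0,0],[0,0.24,0,0],[0,0.36,0,0],[0,0.46,0,0],[0,0.54,0,0]],
])

```text
t: 9.05
tool_pos: [0.5993, 0.0138, 0.1009]
orientation: [-3.097, 0.522, 0.005]
force: [2.1, 7.2, 0.9]
opening: 0.0004
```

```bash
python3 m.py
```

```text
t 9.05 [0.5993 0.0138 0.1009] yaw -0.334 F [2.1 7.2 0.9] op 0.0004 q [-0.06  0.23  1.62  0.    1.3   0.27]
r 0.10676737333549541 Fn 7.481847339423551
0.125 [-0.06 -1.82  0.09] -0.003
0.1175 [-0.06 -1.07  0.09] -0.003
0.11 [-0.05 -0.32  0.09] -0.003
0.1055 [-0.05  0.13  0.09] -0.003
```

Call:
play_rows([
  [[0,0.05,0,0],[0,0.1,0,0],[0,0.1,0,0]],
])

```text
t: 9.35
tool_pos: [0.5993, 0.0138, 0.1009]
orientation: [-3.096, 0.522, 0.004]
force: [1.9, 6.6, 0.2]
opening: 0.0004
```

```bash
python3 m.py
```

```text
t 9.35 [0.5993 0.0138 0.1009] yaw -0.334 F [1.9 6.6 0.2] op 0.0004 q [-0.06  0.23  1.62  0.    1.3   0.27]
r 0.10677902427654451 Fn 6.883763046918451
0.125 [-0.05 -1.82  0.09] -0.003
0.1175 [-0.05 -1.07  0.09] -0.003
0.11 [-0.05 -0.32  0.09] -0.003
0.1055 [-0.05  0.13  0.09] -0.003
```

Call:
play_rows([
  [[0,0.1,0,0],[0,0.17,0,0],[0,0.22,0,0],[0,0.22,0,0]],
])

```text
t: 9.75
tool_pos: [0.5993, 0.0137, 0.101]
orientation: [-3.093, 0.52, 0.002]
force: [4.2, 10.5, -1.3]
opening: 0.0005
```

```bash
python3 m.py
```

```text
t 9.75 [0.5993 0.0137 0.101 ] yaw -0.333 F [ 4.2 10.5 -1.3] op 0.0005 q [-0.07  0.22  1.62  0.01  1.29  0.27]
r 0.10668677467516423 Fn 11.303971912963176
0.125 [-0.05 -1.83  0.11] -0.002
0.1175 [-0.05 -1.08  0.1 ] -0.002
0.11 [-0.05 -0.33  0.1 ] -0.002
0.1055 [-0.05  0.12  0.1 ] -0.002
```

Hard against the stop. Back off, rise, and check.

Call:
play_rows([
  [[0,-0.7,0,0],[0,-2,0,0],[0,-4,0,0],[0,-6.5,-3,0],[0,-10,-7,0]],
])

```text
t: 10.25
tool_pos: [0.6296, 0.106, 0.1668]
orientation: [-3.095, 0.523, 0.011]
force: [1.2, 1.4, -0.3]
opening: 0.0003
```

Run:
```python
from h import *
from plant import read_camera
st()
p,d=read_camera('top');np.save('p4.npy',p);c=cv2.resize(p[235:335,260:380],None,fx=6,fy=6,interpolation=cv2.INTER_CUBIC);cv2.imwrite('pics/t4.png',np.clip(255*(c/255.)**.6,0,255).astype('uint8'))
st()
```

```text
t 10.25 [0.6296 0.106  0.1668] yaw -0.335 F [ 1.2  1.4 -0.3] op 0.0003 q [0.08 0.27 1.44 0.   1.43 0.42]
t 10.3 [0.6347 0.1117 0.1769] yaw -0.332 F [-0.6  1.9  5.9] op 0.0007 q [0.09 0.27 1.43 0.01 1.44 0.42]
```

View pics/t4.png

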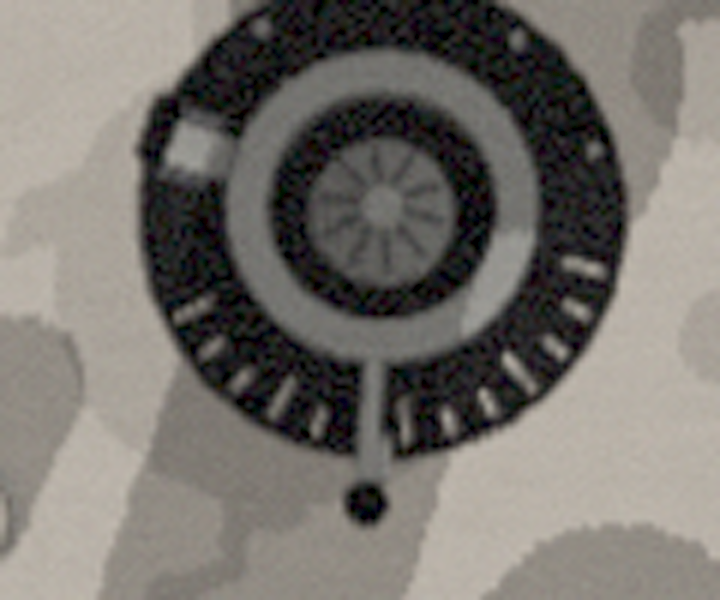

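The tab is now at about (157,125), against (130,122) before, so it moved in about 11–12 mm. The lever is unchanged, with its ball at (366,503). I'll let the arm settle clear of everything, then hand in.

Call:
play_rows([
  [[0,0,-0.5,0],[0,0,-1,0],[0,0,-1,0],[0,0,-1,0]],
])

```text
t: 10.7
tool_pos: [0.6338, 0.1107, 0.1854]
orientation: [-3.09, 0.519, -0.005]
force: [-0.0, 0.3, -0.3]
opening: 0.0003
```

```bash
python3 -c "
from h import *
from plant import close_job
st();print(close_job())"
```

```text
t 10.7 [0.6338 0.1107 0.1854] yaw -0.333 F [-0.   0.3 -0.3] op 0.0003 q [0.09 0.26 1.42 0.01 1.45 0.42]
the job is handed in; nothing more can be done
None
```

I set the lever over the clip, pushed the lock tab in to its stop, and handed the job in at 10.7 s. No verdict was reported. I used the closed fingertips throughout and gripped nothing.

- **Lever:** I pushed it round its arc with about 2–3 N. In the last top view it stands at about -0.08 rad against the clip's -0.06 ± 0.01, measured from world -x. The difference is about 0.02 rad, inside the 0.06 limit. Pushing the lock did not move it.
- **Lock tab:** It took about 3 N while sliding and stopped dead at about 11 N. The top view shows it about 11–12 mm further in than before.
- **Clip and loose things:** I felt no unexpected contact. The clip's old place is now mostly under the lever bar, so I could not measure it again directly. I did not measure the loose things again either; my path kept the fingertips above their tops.
- **One disagreement:** partway through the push, a rough reading of the lever from the scene camera differed from the top view by about 0.04 rad. That view is nearly edge-on to the motion, so I relied on the top view.

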